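# Put the freshly treated carving to dry under the dust cover

## Task

Lay the carved piece with the round shell in its middle, gently and the right way up, across both wooden battens of whichever drying tray is empty, sliding the dust cover aside first if it is in the way, and let go of it. Then slide the dust cover along its rails until it is fully over that piece. Do not knock the piece against the stand or cover, and leave the three other plaster pieces where they are: the one in the other tray and the two small ones on the bench.

Things in the scene. Friction and masses are not known exactly. Their poses are not given: they have to be found in the camera images.
- shell_piece: Piece to be dried, off-white plaster, on the bench: 110 long (x) x 44 wide (y) x 46 high. Base 16 high, a scroll of diameter 26 at each end, in the middle the shell: a disc of diameter 46 on edge, its flat faces 44 apart across y (grip here). Origin: centre of the underside, z up. Same when turned half round. About 0.3 kg.
- dry_piece: A finished plaster piece, already lying in one of the two trays, across its battens, 100 x 54 x 36 high, a stepped block with no shell. Origin: centre of the underside. Leave it.
- finial: Small pointed plaster finial standing on the bench near the shell piece, diameter 48, 54 high. Origin: centre of the underside. Leave it.
- stub: Small broken plaster stub on the bench near the shell piece, 42 x 50 x 36 high. Origin: centre of the underside. Leave it.
- stand: Fixed drying stand: board 215 (x) x 370 (y) x 10 thick, two aluminium rails along y at x = -100 and +100, rail tops 84 above the bench. Origin: centre of the board's underside, on the bench. The two trays lie on the board, centred at y = -87.5 and +87.5.
- tray_a: One of two alike grey drying trays fixed on the stand's board, 165 x 165, rim 12 high. Two wooden battens along its y, 12 wide, at x = -35 and +35, tops 15 above its underside; a piece lies on both, long side along the tray's x. Origin: centre of the underside, axes parallel to the stand's. Either side of the stand; the tray without the dry piece is the empty one.
- tray_b: The other tray, the same in every way.
- cover (a joint): Travel of the dust cover along the rails, m: 0 = end stop at the stand's -y end, exactly over the tray there; 0.175 = end stop at the +y end, exactly over the tray there. Starts within 0.02 of the -y stop, whichever tray is there; slides with about 2 N, stays where left.
- cover_grip (a point): Centre of the bar handle on the cover's middle, 124 above the bench: a wooden bar 96 long (stand's x), 18 thick (stand's y), 18 high, 20 clear beneath. The cover is a clear pane in a wooden frame, 220 (x) x 165 (y), underside 84 and top 95 above the bench; it passes 13 above a piece lying in a tray.
Things that resemble listed ones, but are neither listed nor needed, are in the scene too. Leave any orange, red or yellow look-alike of the shell_piece alone.

How it is judged:
On the way:
1. the shell piece lies released across both battens of the empty tray (((x of shell_piece in the frame of tray_a between -0.025 and 0.025 m and y of shell_piece in the frame of tray_a between -0.045 and 0.045 m and z of shell_piece in the frame of tray_a between 0.012 and 0.019 m and angle between the x axis of shell_piece and the x axis of tray_a, either way round below 0.3 rad and horizontal distance between dry_piece and tray_a above 0.1 m) or (x of shell_piece in the frame of tray_b between -0.025 and 0.025 m and y of shell_piece in the frame of tray_b between -0.045 and 0.045 m and z of shell_piece in the frame of tray_b between 0.012 and 0.019 m and angle between the x axis of shell_piece and the x axis of tray_b, either way round below 0.3 rad and horizontal distance between dry_piece and tray_b above 0.1 m)) and angle between shell_piece's own z axis and vertical below 0.08 rad and contact force between the fingers and shell_piece below 0.1 N), for 0.2 s.
At the end, for the whole second after the job is handed in: Shell piece released and at rest on both battens of the tray that was empty: upright within 0.08 rad, across them within 0.3 rad, its centre within 25 mm (tray x) and 45 mm (tray y) of the tray's; the cover's middle within 15 mm of that tray's middle along the rails (((x of shell_piece in the frame of tray_a between -0.025 and 0.025 m and y of shell_piece in the frame of tray_a between -0.045 and 0.045 m and z of shell_piece in the frame of tray_a between 0.012 and 0.019 m and angle between the x axis of shell_piece and the x axis of tray_a, either way round below 0.3 rad and horizontal distance between dry_piece and tray_a above 0.1 m and y of cover_grip in the frame of tray_a between -0.015 and 0.015 m) or (x of shell_piece in the frame of tray_b between -0.025 and 0.025 m and y of shell_piece in the frame of tray_b between -0.045 and 0.045 m and z of shell_piece in the frame of tray_b between 0.012 and 0.019 m and angle between the x axis of shell_piece and the x axis of tray_b, either way round below 0.3 rad and horizontal distance between dry_piece and tray_b above 0.1 m and y of cover_grip in the frame of tray_b between -0.015 and 0.015 m)) and angle between shell_piece's own z axis and vertical below 0.08 rad and contact force between the fingers and shell_piece below 0.1 N and linear speed of shell_piece below 0.01 m/s and velocity of joint cover between -0.01 and 0.01 m/s); the robot touches nothing.
It fails at once if the shell piece is dropped or thrown (moves at over 0.5 m/s with no finger touching it) (linear speed of shell_piece above 0.5 m/s and contact force between the fingers and shell_piece below 0.1 N).
It fails at once if the shell piece is pressed hard into a tray (over 80 N) (contact force between shell_piece and tray_a above 80 N or contact force between shell_piece and tray_b above 80 N).
It fails at once if the shell piece is knocked against the stand, its rails or the cover (over 15 N) (contact force between shell_piece and stand above 15 N).
It fails at once if the dry piece, the finial or the stub is moved more than 20 mm (distance of any of dry_piece, finial, stub from where it was at the start of the episode above 0.02 m).
It also fails if it takes over 70 s, if anything falls off the work surface, if the arm or the gripper's body presses on something with over 40 N, if the wrist force passes 120 N, or if a joint passes its speed limit or range.

## Robot

A 6-joint arm with a two-finger parallel gripper is mounted at the origin on the work surface. World frame = base frame: x ahead of the robot, y to its left, z up, the work surface at z = 0. Lengths are in m, angles in rad, forces in N, time in s.
With the tool pointing down it reaches from about 0.3 to 0.875 m from the base axis. Payload 6.4 kg.
Tool frame: the origin (TCP) lies midway between the tips of the shut fingers; the grasp point (between the pads) lies ctrl.grip_point_offset behind it (ctrl.grip_point_offset is the distance from the TCP to the grasp point, in m); z points along the fingers, y is the direction in which the jaws open and shut (so a half turn about z gives the same grasp; the last joint's range is limited). The gripper opens to 85 mm and grips with 20 to 120 N. Pads are 22 mm wide; open, the fingers measure 114 mm over their backs; the gripper's body (76 mm by 85 mm) begins 54 mm behind the grasp point. The pads swing forward as they close: fully open they stand 13 mm farther back than shut.
Start: joints at [1.079, 0.181, 1.607, -0, 1.354, -0.206], TCP at [0.162, 0.552, 0.231] pointing down, gripper open.
Joint ranges: [-2.99, 2.99], [-0.89, 2.07], [0.3, 2.58], [-1.14, 4.28], [0, 2.63], [-3.12, 3.12]. Speed limits (rad/s): [2.57, 2.57, 3.01, 3.14, 3.14, 3.14].

## Interface

Orientations are given as a unit quaternion [w, x, y, z].
In Python, from bench import ctrl, viewer gives the robot as it stands.
- The arm moves only by the shell command python3 -m handwheel 'ROWS' [OPENING]. ROWS is JSON, a list of rows, each an object with "travel": the shift along the tool's x, y, z as a fraction of full scale, a list of three; "dr": the turn, a rotation vector about the tool's x, y, z as a fraction of full scale, a list of three. A call has 1 to 20 rows; each row shifts and turns the pose as measured when the row begins, along the tool's axes as they then stand; what a row does not reach is not made up. Full scale, the value 1, is 150 mm for a shift and 30 degrees for a turn. A row lasts 1/12 s, in which the tool goes at most 41.7 mm and 7.16 degrees, less where a joint would pass 70% of its speed; a pose out of reach is approached as far as the arm can. A call with a number of a shift or a turn outside -1 to 1 is refused whole. A call with a gripper value outside its range is refused whole. OPENING is the opening, from -1 (shut) to 1 (fully open), set as the call begins (- or left out, the last holds). The fingers move at their own pace and stop on an object; the grip force is fixed at half the most. Time passes only in rows, so rows that do not move let the fingers close. It gives the time, the measured TCP pose, the force and the opening at its end, in the units of the state.
- ctrl.get_obs(): the state, without advancing time (a new reading comes with each control period).
- viewer.camera(name): name is "side" or "top"; returns the picture (480x640x3 uint8, red, green, blue); there is no depth.
- viewer.get_calibration(name): a dict with "camera_matrix" (3x3 intrinsics, pixels), "R" (3x3) and "t" (3): a world point X has camera coordinates R X + t. Camera axes: x right, y down, z forward; pixel columns grow to the right and rows downward; lengths in m; the calibration is good to about 2 mm. A picture is of the moment at which its call begins. get_calibration takes no time and is no camera call.
- ctrl.hand_in(): hands the job in, once; it reports no verdict.
The state is a dict: "time_s": time; "q": joint angles; "dq": joint speeds; "joint_efforts": joint torques, N m; "eef_pos": TCP position; "eef_rot": TCP orientation; "wrist_force": force on the tool from outside, world axes, zero at the start; "torque": the same for the moment, N m; "opening": opening from 0.0 (shut) to 1.0 (fully open).
Only numpy, scipy, OpenCV 4.12 (cv2) and the standard library are available. Lean on these libraries where they do the work, as an engineer would, in place of code of your own. Each camera call takes 0.05 s, during which the arm holds its last target. There are 200 camera calls.

## Working session

There is one attempt and no reset: what is moved stays moved. The work goes in short steps, Python scripts to look and compute and a shell command to move; the robot and the scene stay as the last step left them, time stands still between calls to the robot, and variables do not carry over. Pictures are saved under pics/ and viewed, about 8 in all and at most 12, crops included, and the job is handed in when it is done.

```bash
mkdir -p pics
cat > h.py <<'E'
import numpy as np, cv2
from bench import ctrl, viewer
from scipy.spatial.transform import Rotation as Rn
def snap(n,f):
    im=viewer.camera(n); cv2.imwrite('pics/'+f,cv2.cvtColor(im,cv2.COLOR_RGB2BGR)); return im
def ray(n,u,v,z):
    c=viewer.get_calibration(n);K,R,t=map(np.array,(c['camera_matrix'],c['R'],c['t']))
    o=-R.T@t; d=R.T@np.linalg.inv(K)@np.array([u,v,1.]); return o+d*(z-o[2])/d[2]
def proj(n,X):
    c=viewer.get_calibration(n);K,R,t=map(np.array,(c['camera_matrix'],c['R'],c['t']))
    p=K@(R@np.array(X)+t); return p[:2]/p[2]
def plan(goal,yaw=None):
    "tool-frame travel (scale units), and turn about tool z to get jaw axis at world angle yaw"
    o=ctrl.get_obs(); q=o['eef_rot']; R=Rn.from_quat([q[1],q[2],q[3],q[0]])
    d=R.inv().apply(np.array(goal)-o['eef_pos'])
    y=R.as_matrix()[:,1]; a=np.arctan2(y[1],y[0])
    print('pos',np.round(o['eef_pos'],4),'jaw yaw deg',np.degrees(a).round(1),'zaxis',R.as_matrix()[:,2].round(3),'F',np.round(o['wrist_force'],1),'open',round(o['opening'],2),'t',o['time_s'])
    print('travel mm',(d*1000).round(1),'units',(d/.15).round(3))
    if yaw is not None:
        e=(yaw-np.degrees(a)+90)%180-90; print('turn about tool z deg (tool down)',-e,'units',-e/30)
E
python3 - <<'E'
from h import *
snap('top','t1.png');snap('side','s1.png');print(ctrl.grip_point_offset);o=ctrl.get_obs();print(o);plan(o['eef_pos'])
for n in('top','side'):
    c=viewer.get_calibration(n);R=np.array(c['R']);print(n,-R.T@np.array(c['t']),R.round(2).tolist())
E
```

```text
0.0187
{'time_s': 0.1, 'q': array([ 1.07870450e+00,  1.81498085e-01,  1.60789835e+00,  1.84260817e-05,
        1.35381645e+00, -2.06288726e-01]), 'dq': array([-0.0005774 , -0.00121921, -0.00188625,  0.00130138,  0.00091656,
       -0.00060301]), 'joint_efforts': array([ 5.19974692e-04, -4.45882487e+01, -3.52236485e+01, -3.32985128e-04,
        4.23056219e-03, -2.43068337e-05]), 'eef_pos': array([0.16183966, 0.55123552, 0.2304613 ]), 'eef_rot': array([-2.85623141e-04,  1.42417607e-01,  9.89806329e-01, -7.58147615e-04]), 'wrist_force': array([0.59394871, 0.39862398, 0.02488065]), 'torque': array([-0.00623201,  0.02004764, -0.00230447]), 'opening': 1.003703859453678}
pos [0.1618 0.5512 0.2305] jaw yaw deg 73.6 zaxis [-0.001 -0.001 -1.   ] F [0.6 0.4 0. ] open 1.0 t 0.1
travel mm [0. 0. 0.] units [0. 0. 0.]
top [ 0.39494452 -0.08056472  0.94224631] [[-0.02, -1.0, -0.01], [-0.98, 0.02, -0.19], [0.19, 0.0, -0.98]]
side [ 0.28097822 -0.92495241  0.62947903] [[0.95, -0.31, -0.02], [-0.18, -0.49, -0.85], [0.26, 0.81, -0.52]]
```

View pics/t1.png

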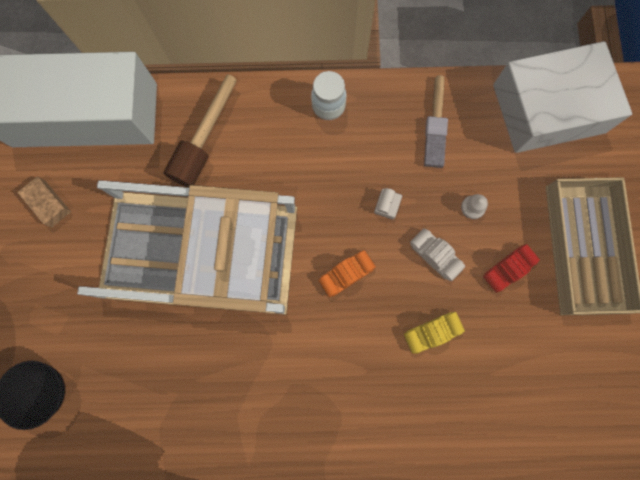

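View pics/s1.png

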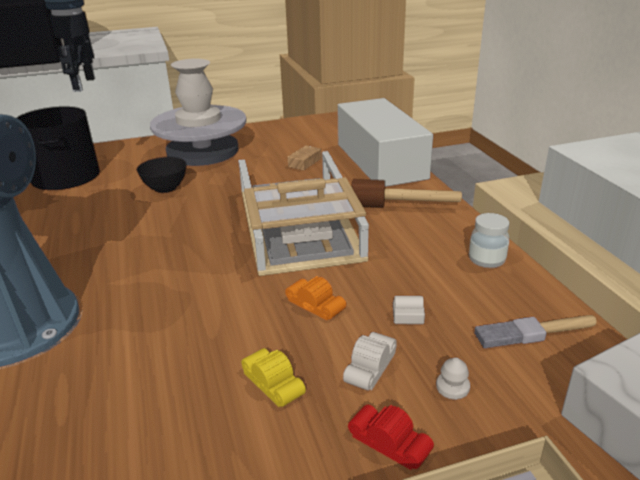

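Run:
```python
from h import *
t=cv2.imread('pics/t1.png');s=cv2.imread('pics/s1.png')
a=cv2.resize(t[165:325,70:310],None,fx=3.3,fy=3.3,interpolation=3)[:,:790]
b=cv2.resize(s[145:285,225:385],None,fx=2.4,fy=2.4,interpolation=3)
cv2.imwrite('pics/c1.png',a)
c=cv2.resize(t[180:290,370:500],None,fx=3,fy=3,interpolation=3)
h=max(b.shape[0],c.shape[0]);o=np.zeros((h,b.shape[1]+c.shape[1],3),np.uint8);o[:b.shape[0],:b.shape[1]]=b;o[:c.shape[0],b.shape[1]:]=c
cv2.imwrite('pics/c2.png',o);print(a.shape,o.shape,b.shape)
```

```text
(528, 790, 3) (336, 774, 3) (336, 384, 3)
```

View pics/c1.png

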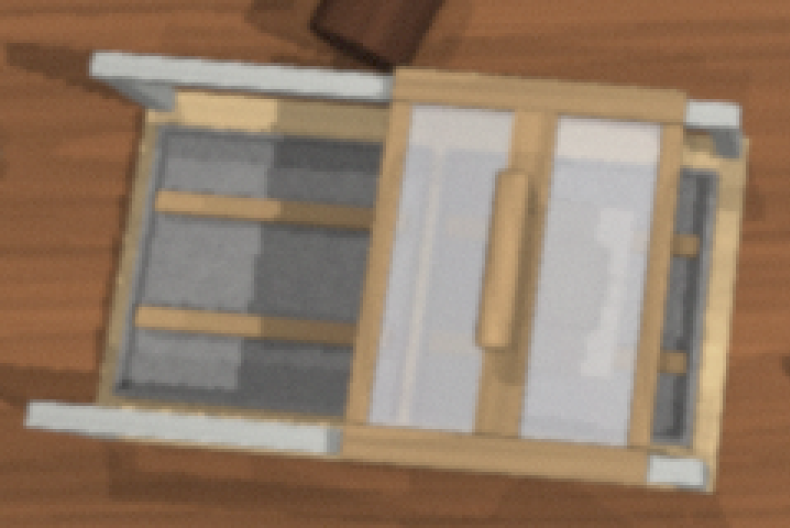

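View pics/c2.png

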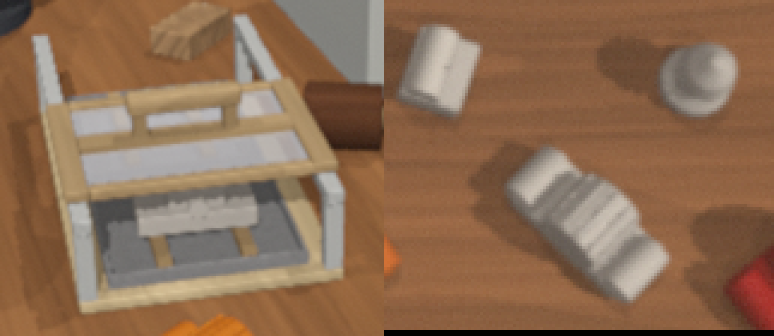

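Run:
```python
from h import *
cr=lambda x,y:(x/3.3+70,y/3.3+165)
print('board corners');B=[ray('top',*cr(*p),.01) for p in[(150,105),(100,405),(748,138),(710,490)]];print(np.round(B,4))
Rl=[ray('top',*cr(*p),.084) for p in[(92,53),(26,403),(742,104),(713,459)]];print('rails outer',np.round(Rl,4),np.mean(Rl,0),np.mean(B,0))
for P in(B,Rl):
  P=np.array(P)[:,:2]; d=(P[0]+P[1]-P[2]-P[3])/2; print('y axis dir deg',np.degrees(np.arctan2(d[1],d[0])),np.linalg.norm(d), np.linalg.norm(P[0]-P[1]),np.linalg.norm(P[2]-P[3]))
H=[ray('top',*cr(*p),.133) for p in[(512,172),(492,346)]];print('handle',np.round(H,4),np.mean(H,0))
for n,f,(u,v) in(('top','t1.png',(438,255)),('side','s1.png',(371,360))):
  im=cv2.imread('pics/'+f);hsv=cv2.cvtColor(im,cv2.COLOR_BGR2HSV)
  m=((hsv[...,1]<60)&(hsv[...,2]>90)).astype(np.uint8)
  k,l,st,ce=cv2.connectedComponentsWithStats(m);i=l[v,u];print(n,st[i],ce[i])
  pts=np.argwhere(l==i)[:,::-1]
  W=np.array([ray(n,*p,.02)[:2] for p in pts]);r=cv2.minAreaRect((W*1000).astype(np.float32));print('rect',r,W.mean(0))
  print(np.round(cv2.boxPoints(r)))
  for nm,(a,b) in (('finial',(475,206)),('stub',(388,203))) if n=='top' else ():
    j=l[b,a];print(nm,st[j],ray(n,*ce[j],.02))
```

```text
board corners
[[ 0.6759  0.3399  0.01  ]
 [ 0.492   0.3584  0.01  ]
 [ 0.6463 -0.0273  0.01  ]
 [ 0.4343 -0.0027  0.01  ]]
rails outer [[ 0.6851  0.3415  0.084 ]
 [ 0.4863  0.3641  0.084 ]
 [ 0.6462 -0.0284  0.084 ]
 [ 0.4477 -0.0106  0.084 ]] [0.56635878 0.16666584 0.084     ] [0.56214141 0.16706894 0.01      ]
y axis dir deg 83.1643933711664 0.36674050253181395 0.1847823251566989 0.21338011627859638
y axis dir deg 84.05820575907933 0.37432016767792925 0.20009585834701774 0.1992770019924523
handle [[0.5975 0.0905 0.133 ]
 [0.5052 0.0992 0.133 ]] [0.55138421 0.09486125 0.133     ]
top [ 411  229   54   51 1376] [437.50581395 254.04069767]
rect ((543.9177856445312, -302.63458251953125), (107.5669937133789, 54.58390808105469), 43.87347412109375) [ 0.5421877  -0.30127286]
[[ 486. -320.]
 [ 524. -360.]
 [ 602. -285.]
 [ 564. -246.]]
finial [462 195  25  24 476] [ 0.63701834 -0.38053997  0.02      ]
stub [375 189  27  30 557] [ 0.64687872 -0.20981929  0.02      ]
side [ 343  332   53   58 1942] [369.20906282 359.76261586]Traceback (most recent call last):
  File "<stdin>", line 13, in <module>
  File "h.py", line 7, in ray
    c=viewer.get_calibration(n);K,R,t=map(np.array,(c['camera_matrix'],c['R'],c['t']))
ValueError: time passes only in moves, steps and waits
```

```bash
sed -i 's/^def snap/C={n:viewer.get_calibration(n) for n in ("top","side")}\ndef snap/; s/c=viewer.get_calibration(n);/c=C[n];/' h.py
python3 - <<'E'
from h import *
im=cv2.imread('pics/s1.png');hsv=cv2.cvtColor(im,cv2.COLOR_BGR2HSV)
m=((hsv[...,1]<60)&(hsv[...,2]>90)).astype(np.uint8)
k,l,st,ce=cv2.connectedComponentsWithStats(m);i=l[360,371]
W=np.array([ray('side',*p,.02)[:2] for p in np.argwhere(l==i)[:,::-1]]);print(st[i],ce[i],W.mean(0),cv2.minAreaRect((W*1000).astype(np.float32)))
a,b=[ray(n,*p,0) for n,p in(('top',(437.5,254)),('side',ce[i]))]
oa,ob=[-np.array(C[n]['R']).T@np.array(C[n]['t']) for n in('top','side')]
da,db=a-oa,b-ob
s=np.linalg.lstsq(np.c_[da,-db],ob-oa,rcond=None)[0];print('tri',oa+s[0]*da,ob+s[1]*db)
plan([.541,-.299,.22],-46)
E
```

```text
[ 343  332   53   58 1942] [369.20906282 359.76261586] [ 0.53750123 -0.30783593] ((535.9862670898438, -304.0947570800781), (119.45700073242188, 63.41919708251953), 44.092166900634766)
tri [ 0.54308434 -0.30273755  0.01416204] [ 0.5396912  -0.30203115  0.01345133]
pos [0.1618 0.5512 0.2305] jaw yaw deg 73.6 zaxis [-0.001 -0.001 -1.   ] F [0.6 0.4 0. ] open 1.0 t 0.1
travel mm [-603.5 -708.8   11.4] units [-4.023 -4.726  0.076]
turn about tool z deg (tool down) -60.37552353186908 units -2.0125174510623025
```

```bash
python3 -m handwheel '[{"travel":[-0.175,-0.205,0],"dr":[0,0,0]},{"travel":[-0.175,-0.205,0],"dr":[0,0,0]},{"travel":[-0.175,-0.205,0],"dr":[0,0,0]},{"travel":[-0.175,-0.205,0],"dr":[0,0,0]},{"travel":[-0.175,-0.205,0],"dr":[0,0,0]},{"travel":[-0.175,-0.205,0],"dr":[0,0,0]},{"travel":[-0.175,-0.205,0],"dr":[0,0,0]},{"travel":[-0.175,-0.205,0],"dr":[0,0,0]},{"travel":[-0.175,-0.205,0],"dr":[0,0,0]},{"travel":[-0.175,-0.205,0],"dr":[0,0,0]},{"travel":[-0.175,-0.205,0],"dr":[0,0,0]},{"travel":[-0.175,-0.205,0],"dr":[0,0,0]},{"travel":[-0.175,-0.205,0],"dr":[0,0,0]},{"travel":[-0.175,-0.205,0],"dr":[0,0,0]},{"travel":[-0.175,-0.205,0],"dr":[0,0,0]},{"travel":[-0.175,-0.205,0],"dr":[0,0,0]},{"travel":[-0.175,-0.205,0],"dr":[0,0,0]},{"travel":[-0.175,-0.205,0],"dr":[0,0,0]},{"travel":[-0.175,-0.205,0],"dr":[0,0,0]},{"travel":[-0.175,-0.205,0],"dr":[0,0,0]}]' 1
python3 -m handwheel '[{"travel":[0,0,0],"dr":[0,0,0.235]},{"travel":[0,0,0],"dr":[0,0,0.235]},{"travel":[0,0,0],"dr":[0,0,0.235]},{"travel":[0,0,0],"dr":[0,0,0.235]},{"travel":[0,0,0],"dr":[0,0,0.235]},{"travel":[0,0,0],"dr":[0,0,0.235]},{"travel":[0,0,0],"dr":[0,0,0.235]},{"travel":[0,0,0],"dr":[0,0,0.235]},{"travel":[0,0,0],"dr":[0,0,0.235]},{"travel":[0,0,0],"dr":[0,0,0.235]},{"travel":[0,0,0],"dr":[0,0,0.235]},{"travel":[0,0,0],"dr":[0,0,0.235]},{"travel":[0,0,0],"dr":[0,0,0.235]},{"travel":[0,0,0],"dr":[0,0,0.235]},{"travel":[0,0,0],"dr":[0,0,0.235]},{"travel":[0,0,0],"dr":[0,0,0.235]},{"travel":[0,0,0],"dr":[0,0,0.235]}]'
python3 -c "from h import *;plan([.541,-.301,.12],-46)"
```

```text
time_s: 1.77
eef_pos: [0.4956, -0.2068, 0.2248]
eef_rot: [-0.001, 0.137, 0.991, -0.002]
wrist_force: [1.0, 0.6, 0.1]
opening: 1.0
time_s: 3.18
eef_pos: [0.4924, -0.2149, 0.2135]
eef_rot: [-0.006, 0.933, 0.361, -0.008]
wrist_force: [-0.9, 0.3, -0.0]
opening: 0.999
pos [ 0.4924 -0.2149  0.2135] jaw yaw deg -47.7 zaxis [-0.019  0.006 -1.   ] F [-0.9  0.3 -0. ] open 1.0 t 3.1833
travel mm [-21.1  98.   92. ] units [-0.141  0.653  0.614]
turn about tool z deg (tool down) -1.716639927586698 units -0.0572213309195566
```

```bash
cat >> h.py <<'E'
def plan2(goal,yaw):
    plan(goal); q=ctrl.get_obs()['eef_rot']; R=Rn.from_quat([q[1],q[2],q[3],q[0]])
    best=None
    for w in (yaw,yaw+180):
        c,s=np.cos(np.radians(w)),np.sin(np.radians(w)); z=np.array([0,0,-1.]);y=np.array([c,s,0]);x=np.cross(y,z)
        v=(R.inv()*Rn.from_matrix(np.c_[x,y,z])).as_rotvec(degrees=True)
        if best is None or np.linalg.norm(v)<np.linalg.norm(best): best=v
    print('turn deg',best.round(2),'units',(best/30).round(4))
E
python3 -m handwheel '[{"travel":[-0.035,0.16,0.15],"dr":[0,0,-0.02]},{"travel":[-0.035,0.16,0.15],"dr":[0,0,-0.02]},{"travel":[-0.035,0.16,0.15],"dr":[0,0,-0.02]},{"travel":[-0.035,0.16,0.15],"dr":[0,0,0]},{"travel":[0,0,0],"dr":[0,0,0]}]' 1
python3 - <<'E'
from h import *
plan2([.541,-.301,.1],-46);im=snap('top','t2.png');im2=snap('side','s2.png')
a=cv2.resize(im[180:320,360:520],None,fx=2.5,fy=2.5);b=cv2.resize(im2[270:430,300:460],None,fx=2.4,fy=2.4)
h=max(a.shape[0],b.shape[0]);o=np.zeros((h,a.shape[1]+b.shape[1],3),np.uint8);o[:a.shape[0],:a.shape[1]]=a;o[:b.shape[0],a.shape[1]:]=b;cv2.imwrite('pics/c3.png',o[...,::-1]);print(o.shape)
E
```

```text
time_s: 3.6
eef_pos: [0.5429, -0.3008, 0.1185]
eef_rot: [-0.006, 0.928, 0.373, -0.007]
wrist_force: [-2.5, 1.2, -1.0]
opening: 0.998
pos [ 0.5429 -0.3008  0.1185] jaw yaw deg -46.2 zaxis [-0.017  0.006 -1.   ] F [-2.5  1.2 -1. ] open 1.0 t 3.6
travel mm [-1.3 -0.9 18.5] units [-0.009 -0.006  0.123]
turn deg [-0.91  0.48 -0.17] units [-0.0305  0.0158 -0.0056]
(384, 784, 3)
```

View pics/c3.png

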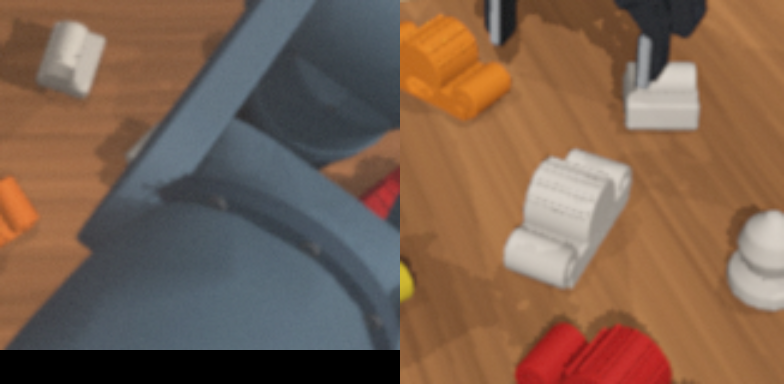

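```bash
python3 -m handwheel '[{"travel":[-0.01,-0.006,0.05],"dr":[-0.03,0.016,0]},{"travel":[0,0,0.1],"dr":[0,0,0]},{"travel":[0,0,0.1],"dr":[0,0,0]},{"travel":[0,0,0.1],"dr":[0,0,0]},{"travel":[0,0,0.1],"dr":[0,0,0]},{"travel":[0,0,0.1],"dr":[0,0,0]},{"travel":[0,0,0],"dr":[0,0,0]}]' 1
python3 -c "from h import *;plan2([.541,-.301,.012],-46)"
```

```text
time_s: 4.28
eef_pos: [0.5456, -0.2976, 0.05]
eef_rot: [0.008, 0.927, 0.375, 0.005]
wrist_force: [-0.1, -0.1, 0.3]
opening: 1.001
pos [ 0.5456 -0.2976  0.05  ] jaw yaw deg -45.9 zaxis [ 0.016 -0.01  -1.   ] F [-0.1 -0.1  0.3] open 1.0 t 4.2833
travel mm [-5.9 -1.5 38. ] units [-0.039 -0.01   0.253]
turn deg [ 1.05 -0.25  0.1 ] units [ 0.0349 -0.0084  0.0032]
```

```bash
python3 -m handwheel '[{"travel":[-0.02,-0.005,0.08],"dr":[0.02,-0.004,0]},{"travel":[-0.02,-0.005,0.08],"dr":[0,0,0]},{"travel":[0,0,0.08],"dr":[0,0,0]},{"travel":[0,0,0],"dr":[0,0,0]},{"travel":[0,0,0],"dr":[0,0,0]}]' 1
python3 -c "from h import *;plan2([.541,-.301,.012],-46)"
```

```text
time_s: 4.7
eef_pos: [0.5425, -0.3015, 0.0168]
eef_rot: [0.006, 0.927, 0.376, 0.004]
wrist_force: [0.3, -0.3, 0.4]
opening: 1.004
pos [ 0.5425 -0.3015  0.0168] jaw yaw deg -45.8 zaxis [ 0.012 -0.008 -1.   ] F [ 0.3 -0.3  0.4] open 1.0 t 4.7
travel mm [-0.8 -1.5  4.8] units [-0.005 -0.01   0.032]
turn deg [ 0.81 -0.18  0.2 ] units [ 0.0271 -0.0059  0.0065]
```

```bash
python3 -m handwheel '[{"travel":[0,-0.01,0.03],"dr":[0.027,-0.006,0]},{"travel":[0,0,0.01],"dr":[0,0,0]},{"travel":[0,0,0],"dr":[0,0,0]},{"travel":[0,0,0],"dr":[0,0,0]}]' 1
python3 -c "from h import *;plan2([.541,-.301,.012],-46)"
python3 -m handwheel '[{"travel":[0,0,0],"dr":[0,0,0]},{"travel":[0,0,0],"dr":[0,0,0]},{"travel":[0,0,0],"dr":[0,0,0]},{"travel":[0,0,0],"dr":[0,0,0]},{"travel":[0,0,0],"dr":[0,0,0]},{"travel":[0,0,0],"dr":[0,0,0]},{"travel":[0,0,0],"dr":[0,0,0]},{"travel":[0,0,0],"dr":[0,0,0]},{"travel":[0,0,0],"dr":[0,0,0]},{"travel":[0,0,0],"dr":[0,0,0]}]' -1
python3 -c "from h import *;plan2([.541,-.301,.012],-46)"
```

```text
time_s: 5.03
eef_pos: [0.5419, -0.3009, 0.0109]
eef_rot: [-0.0, 0.927, 0.376, -0.0]
wrist_force: [0.8, 0.3, -0.3]
opening: 1.002
pos [ 0.5419 -0.3009  0.0109] jaw yaw deg -45.8 zaxis [-0.001  0.    -1.   ] F [ 0.8  0.3 -0.3] open 1.0 t 5.0333
travel mm [-0.8 -0.5 -1.1] units [-0.005 -0.004 -0.007]
turn deg [-0.03  0.02  0.18] units [-0.0011  0.0006  0.006 ]
time_s: 5.87
eef_pos: [0.5426, -0.3013, 0.0119]
eef_rot: [0.001, 0.927, 0.376, 0.0]
wrist_force: [0.5, -0.7, -0.1]
opening: 0.504
pos [ 0.5426 -0.3013  0.0119] jaw yaw deg -45.8 zaxis [ 0.001 -0.001 -1.   ] F [ 0.5 -0.7 -0.1] open 0.5 t 5.8667
travel mm [-0.9 -1.3 -0.1] units [-0.006 -0.009 -0.   ]
turn deg [0.07 0.01 0.18] units [0.0024 0.0002 0.0061]
```

```bash
python3 -m handwheel '[{"travel":[0,0,-0.05],"dr":[0,0,0]},{"travel":[0,0,-0.1],"dr":[0,0,0]},{"travel":[0,0,-0.2],"dr":[0,0,0]},{"travel":[0,0,-0.25],"dr":[0,0,0]},{"travel":[0,0,-0.25],"dr":[0,0,0]},{"travel":[0,0,-0.25],"dr":[0,0,0]},{"travel":[0,0,-0.25],"dr":[0,0,0]},{"travel":[0,0,-0.1],"dr":[0,0,0]},{"travel":[0,0,0],"dr":[0,0,0]}]'
python3 - <<'E'
from h import *
plan2([.572,.262,.2],-96);im2=snap('side','s3.png')
cv2.imwrite('pics/c4.png',cv2.resize(im2[180:420,250:500,::-1],None,fx=1.5,fy=1.5))
E
```

```text
time_s: 6.62
eef_pos: [0.5378, -0.2972, 0.235]
eef_rot: [-0.007, 0.927, 0.376, -0.004]
wrist_force: [0.4, -0.1, -3.4]
opening: 0.507
pos [ 0.5378 -0.2972  0.235 ] jaw yaw deg -45.8 zaxis [-0.012  0.01  -1.   ] F [ 0.4 -0.1 -3.4] open 0.51 t 6.6167
travel mm [ 414.3 -376.6   40.3] units [ 2.762 -2.511  0.269]
turn deg [-0.81  0.49 50.18] units [-0.0269  0.0164  1.6728]
```

View pics/c4.png

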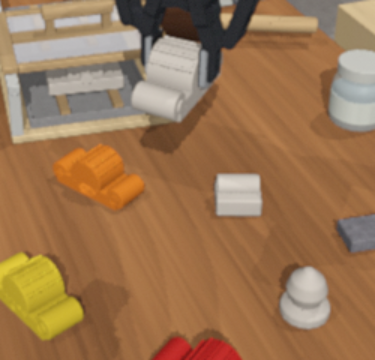

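```bash
python3 -m handwheel '[{"travel":[0.07,-0.064,0],"dr":[-0.027,0.016,0]},{"travel":[0.14,-0.127,0],"dr":[0,0,0]},{"travel":[0.14,-0.127,0],"dr":[0,0,0]},{"travel":[0.14,-0.127,0],"dr":[0,0,0]},{"travel":[0.14,-0.127,0],"dr":[0,0,0]},{"travel":[0.14,-0.127,0],"dr":[0,0,0]},{"travel":[0.14,-0.127,0],"dr":[0,0,0]},{"travel":[0.14,-0.127,0],"dr":[0,0,0]},{"travel":[0.14,-0.127,0],"dr":[0,0,0]},{"travel":[0.14,-0.127,0],"dr":[0,0,0]},{"travel":[0.14,-0.127,0],"dr":[0,0,0]},{"travel":[0.14,-0.127,0],"dr":[0,0,0]},{"travel":[0.14,-0.127,0],"dr":[0,0,0]},{"travel":[0.14,-0.127,0],"dr":[0,0,0]},{"travel":[0.14,-0.127,0],"dr":[0,0,0]},{"travel":[0.14,-0.127,0],"dr":[0,0,0]},{"travel":[0.14,-0.127,0],"dr":[0,0,0]},{"travel":[0.14,-0.127,0],"dr":[0,0,0]},{"travel":[0.07,-0.064,0],"dr":[0,0,0]},{"travel":[0,0,0],"dr":[0,0,0]}]'
python3 -m handwheel '[{"travel":[0,0,0],"dr":[0,0,0.12]},{"travel":[0,0,0],"dr":[0,0,0.2]},{"travel":[0,0,0],"dr":[0,0,0.2]},{"travel":[0,0,0],"dr":[0,0,0.2]},{"travel":[0,0,0],"dr":[0,0,0.2]},{"travel":[0,0,0],"dr":[0,0,0.2]},{"travel":[0,0,0],"dr":[0,0,0.2]},{"travel":[0,0,0],"dr":[0,0,0.2]},{"travel":[0,0,0],"dr":[0,0,0.12]},{"travel":[0,0,0],"dr":[0,0,0]}]'
python3 -c "from h import *;plan2([.572,.262,.17],-96)"
```

```text
time_s: 8.33
eef_pos: [0.5428, 0.239, 0.1884]
eef_rot: [-0.023, 0.927, 0.372, -0.03]
wrist_force: [-0.1, 0.1, -3.6]
opening: 0.507
time_s: 9.17
eef_pos: [0.5282, 0.2315, 0.1637]
eef_rot: [-0.0, 0.996, -0.069, -0.056]
wrist_force: [0.3, -0.8, -3.1]
opening: 0.504
pos [0.5282 0.2315 0.1637] jaw yaw deg -97.9 zaxis [-0.111  0.008 -0.994] F [ 0.3 -0.8 -3.1] open 0.5 t 9.1667
travel mm [ 38.2 -36.2 -10.8] units [ 0.255 -0.241 -0.072]
turn deg [ 0.3   6.4  -1.91] units [ 0.0098  0.2132 -0.0638]
```

```bash
python3 -m handwheel '[{"travel":[0,0,-0.1],"dr":[0,0.07,-0.03]},{"travel":[0.08,-0.08,-0.04],"dr":[0,0.07,-0.03]},{"travel":[0.08,-0.08,0],"dr":[0,0.05,0]},{"travel":[0.08,-0.08,0],"dr":[0,0.02,0]},{"travel":[0,0,0],"dr":[0,0,0]},{"travel":[0,0,0],"dr":[0,0,0]}]'
python3 - <<'E'
from h import *
plan2([.572,.262,.17],-96);snap('top','t4.png')
E
```

```text
time_s: 9.67
eef_pos: [0.5692, 0.2622, 0.1744]
eef_rot: [0.004, 0.999, -0.049, -0.004]
wrist_force: [-0.4, -0.5, -2.9]
opening: 0.507
pos [0.5692 0.2622 0.1744] jaw yaw deg -95.7 zaxis [-0.008 -0.008 -1.   ] F [-0.4 -0.5 -2.9] open 0.51 t 9.6667
travel mm [ 2.8 -0.1  4.3] units [ 0.019 -0.001  0.029]
turn deg [0.52 0.4  0.34] units [0.0172 0.0132 0.0115]
```

View pics/t4.png

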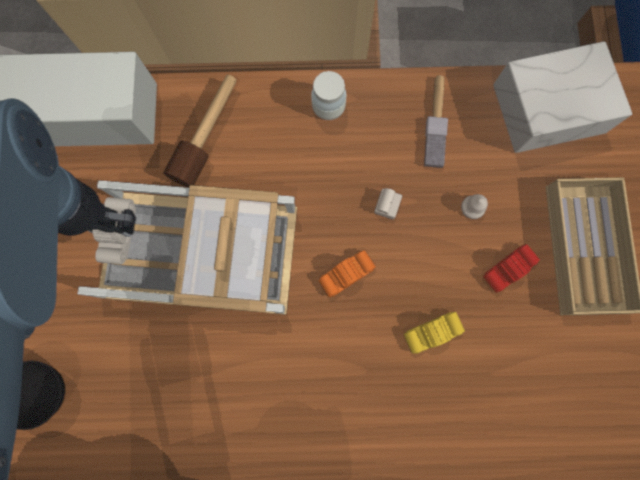

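```bash
python3 -m handwheel '[{"travel":[0.019,0,0.05],"dr":[0.017,0.013,0.011]},{"travel":[0,0,0.1],"dr":[0,0,0]},{"travel":[0,0,0.1],"dr":[0,0,0]},{"travel":[0,0,0.1],"dr":[0,0,0]},{"travel":[0,0,0.1],"dr":[0,0,0]},{"travel":[0,0,0],"dr":[0,0,0]}]'
python3 -c "from h import *;plan2([.572,.262,.037],-96)"
```

```text
time_s: 10.22
eef_pos: [0.571, 0.2601, 0.1003]
eef_rot: [-0.001, 0.999, -0.053, -0.0]
wrist_force: [-1.6, -0.2, -4.4]
opening: 0.507
pos [0.571  0.2601 0.1003] jaw yaw deg -96.1 zaxis [-0.001  0.001 -1.   ] F [-1.6 -0.2 -4.4] open 0.51 t 10.2167
travel mm [ 0.9 -1.9 63.3] units [ 0.006 -0.013  0.422]
turn deg [-0.06  0.04 -0.05] units [-0.0021  0.0014 -0.0018]
```

Run:
```python
from h import *
a=snap('top','t5.png')[160:330,60:310];b=snap('side','s5.png')[130:290,210:400]
a=cv2.resize(a,None,fx=1.6,fy=1.6);b=cv2.resize(b,None,fx=2.1,fy=2.1)
h=max(a.shape[0],b.shape[0]);o=np.zeros((h,a.shape[1]+b.shape[1],3),np.uint8);o[:a.shape[0],:a.shape[1]]=a;o[:b.shape[0],a.shape[1]:]=b;cv2.imwrite('pics/c5.png',o[...,::-1])
```

```text
(no output)
```

View pics/c5.png

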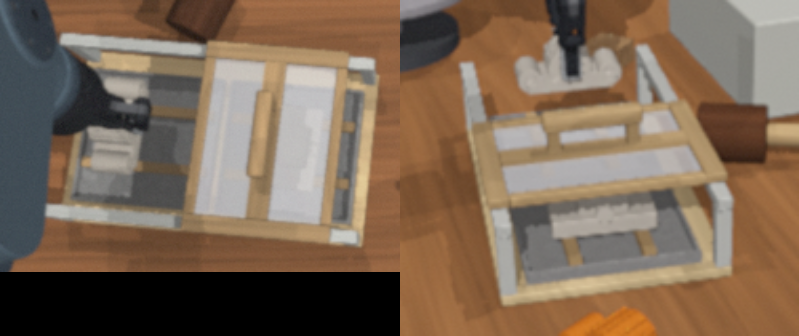

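```bash
python3 -m handwheel '[{"travel":[0,0,0.06],"dr":[0,0,0]},{"travel":[0,0,0.08],"dr":[0,0,0]},{"travel":[0,0,0.08],"dr":[0,0,0]},{"travel":[0,0,0.08],"dr":[0,0,0]},{"travel":[0,0,0.04],"dr":[0,0,0]},{"travel":[0,0,0],"dr":[0,0,0]},{"travel":[0,0,0],"dr":[0,0,0]}]'
python3 -c "from h import *;plan2([.572,.262,.037],-96)"
```

```text
time_s: 10.9
eef_pos: [0.5754, 0.261, 0.0502]
eef_rot: [-0.002, 0.999, -0.053, 0.004]
wrist_force: [0.3, 0.1, -2.8]
opening: 0.506
pos [0.5754 0.261  0.0502] jaw yaw deg -96.1 zaxis [ 0.009  0.004 -1.   ] F [ 0.3  0.1 -2.8] open 0.51 t 10.9
travel mm [-3.6 -0.6 13.2] units [-0.024 -0.004  0.088]
turn deg [-0.26 -0.48 -0.07] units [-0.0087 -0.0159 -0.0024]
```

```bash
python3 -m handwheel '[{"travel":[-0.02,0,0.02],"dr":[-0.008,-0.014,0]},{"travel":[0,0,0.02],"dr":[0,0,0]},{"travel":[0,0,0.02],"dr":[0,0,0]},{"travel":[0,0,0.01],"dr":[0,0,0]},{"travel":[0,0,0],"dr":[0,0,0]}]'
python3 -c "from h import *;plan2([.572,.262,.037],-96)"
```

```text
time_s: 11.32
eef_pos: [0.573, 0.2618, 0.0398]
eef_rot: [-0.0, 0.999, -0.053, 0.001]
wrist_force: [0.8, -0.2, -2.5]
opening: 0.506
pos [0.573  0.2618 0.0398] jaw yaw deg -96.1 zaxis [ 0.002  0.    -1.   ] F [ 0.8 -0.2 -2.5] open 0.51 t 11.3167
travel mm [-1.  -0.1  2.8] units [-0.007 -0.001  0.018]
turn deg [-0.03 -0.11 -0.05] units [-0.0011 -0.0037 -0.0018]
```

```bash
python3 -m handwheel '[{"travel":[0,0,0.01],"dr":[0,0,0]},{"travel":[0,0,0.01],"dr":[0,0,0]},{"travel":[0,0,0.005],"dr":[0,0,0]},{"travel":[0,0,0],"dr":[0,0,0]}]'
python3 -c "from h import *;plan2([.572,.262,.037],-96)"
```

```text
time_s: 11.65
eef_pos: [0.5738, 0.262, 0.0372]
eef_rot: [-0.0, 0.999, -0.053, 0.002]
wrist_force: [1.3, -0.1, -2.5]
opening: 0.507
pos [0.5738 0.262  0.0372] jaw yaw deg -96.0 zaxis [ 0.004  0.001 -1.   ] F [ 1.3 -0.1 -2.5] open 0.51 t 11.65
travel mm [-1.8  0.2  0.2] units [-0.012  0.001  0.001]
turn deg [-0.06 -0.2  -0.05] units [-0.002  -0.0066 -0.0015]
```

Not touching yet (weight still carried); feel down further.

```bash
python3 -m handwheel '[{"travel":[-0.01,0,0.01],"dr":[0,-0.006,0]},{"travel":[0,0,0.01],"dr":[0,0,0]},{"travel":[0,0,0],"dr":[0,0,0]}]'
python3 -c "from h import *;plan2([.572,.262,.035],-96)"
```

```text
time_s: 11.9
eef_pos: [0.5739, 0.2622, 0.0375]
eef_rot: [-0.001, 0.999, -0.053, 0.002]
wrist_force: [0.2, 0.6, -3.1]
opening: 0.507
pos [0.5739 0.2622 0.0375] jaw yaw deg -96.0 zaxis [ 0.003  0.001 -1.   ] F [ 0.2  0.6 -3.1] open 0.51 t 11.9
travel mm [-1.8  0.4  2.4] units [-0.012  0.003  0.016]
turn deg [-0.08 -0.18 -0.03] units [-0.0026 -0.0061 -0.001 ]
```

```bash
python3 -m handwheel '[{"travel":[0,0,0.02],"dr":[0,0,0]},{"travel":[0,0,0.02],"dr":[0,0,0]},{"travel":[0,0,0],"dr":[0,0,0]}]'
python3 -c "from h import *;plan2([.572,.262,.035],-96)"
```

```text
time_s: 12.15
eef_pos: [0.5746, 0.2625, 0.0379]
eef_rot: [-0.0, 0.999, -0.052, 0.002]
wrist_force: [0.5, -0.5, -3.8]
opening: 0.505
pos [0.5746 0.2625 0.0379] jaw yaw deg -96.0 zaxis [ 0.004  0.    -1.   ] F [ 0.5 -0.5 -3.8] open 0.51 t 12.15
travel mm [-2.5  0.8  2.9] units [-0.017  0.005  0.019]
turn deg [-0.05 -0.21  0.01] units [-0.0016 -0.007   0.0003]
```

```bash
python3 -m handwheel '[{"travel":[0,0,0.02],"dr":[0,0,0]},{"travel":[0,0,0.02],"dr":[0,0,0]}]'
python3 - <<'E'
from h import *
plan2([.572,.262,.035],-96)
b=snap('side','s6.png')[120:270,220:390];cv2.imwrite('pics/c6.png',cv2.resize(b[...,::-1],None,fx=4,fy=4,interpolation=3))
E
```

```text
time_s: 12.32
eef_pos: [0.5756, 0.2628, 0.0368]
eef_rot: [-0.0, 0.999, -0.052, 0.003]
wrist_force: [-19.8, -6.4, 38.2]
opening: 0.508
pos [0.5756 0.2628 0.0368] jaw yaw deg -96.0 zaxis [ 0.005  0.    -1.   ] F [-19.8  -6.4  38.2] open 0.51 t 12.3167
travel mm [-3.5  1.2  1.8] units [-0.023  0.008  0.012]
turn deg [-0.04 -0.28  0.04] units [-0.0014 -0.0095  0.0013]
```

View pics/c6.png

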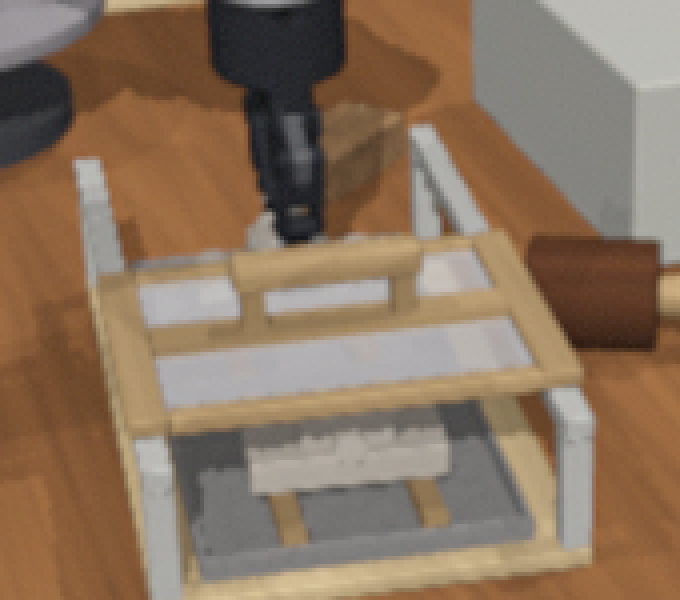

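```bash
python3 -m handwheel '[{"travel":[0,0,0],"dr":[0,0,0]},{"travel":[0,0,0.005],"dr":[0,0,0]}]'
python3 -m handwheel '[{"travel":[0,0,0],"dr":[0,0,0]},{"travel":[0,0,0],"dr":[0,0,0]},{"travel":[0,0,0],"dr":[0,0,0]},{"travel":[0,0,0],"dr":[0,0,0]},{"travel":[0,0,0],"dr":[0,0,0]}]' 0.6
python3 -c "from h import *;plan2([.572,.262,.20],-96)"
```

```text
time_s: 12.53
eef_pos: [0.5761, 0.263, 0.0372]
eef_rot: [-0.001, 0.999, -0.052, 0.003]
wrist_force: [0.4, -0.3, -3.9]
opening: 0.503
time_s: 12.95
eef_pos: [0.5765, 0.2631, 0.0352]
eef_rot: [-0.001, 0.999, -0.052, 0.004]
wrist_force: [0.5, -0.4, 0.6]
opening: 0.797
pos [0.5765 0.2631 0.0352] jaw yaw deg -96.0 zaxis [ 0.007  0.001 -1.   ] F [ 0.5 -0.4  0.6] open 0.8 t 12.95
travel mm [  -3.2    1.2 -164.8] units [-0.021  0.008 -1.099]
turn deg [-0.1  -0.41  0.03] units [-0.0035 -0.0136  0.0009]
```

```bash
python3 -m handwheel '[{"travel":[0,0,-0.05],"dr":[0,0,0]},{"travel":[0,0,-0.1],"dr":[0,0,0]},{"travel":[0,0,-0.2],"dr":[0,0,0]},{"travel":[0,0,-0.25],"dr":[0,0,0]},{"travel":[0,0,-0.25],"dr":[0,0,0]},{"travel":[0,0,-0.25],"dr":[0,0,0]},{"travel":[0,0,-0.1],"dr":[0,0,0]},{"travel":[0,0,0],"dr":[0,0,0]}]'
python3 - <<'E'
from h import *
plan2([.546,.035,.22],-96)
snap('top','t7.png')
E
```

```text
time_s: 13.62
eef_pos: [0.5731, 0.2622, 0.2227]
eef_rot: [0.0, 0.999, -0.052, 0.0]
wrist_force: [-0.2, -0.3, 0.1]
opening: 0.803
pos [0.5731 0.2622 0.2227] jaw yaw deg -96.0 zaxis [ 0.001 -0.    -1.   ] F [-0.2 -0.3  0.1] open 0.8 t 13.6167
travel mm [ -3.3 228.8   2.8] units [-0.022  1.525  0.019]
turn deg [ 0.02 -0.05  0.01] units [ 0.0006 -0.0016  0.0002]
```

Tool y points along stand −y. Move to behind the handle with the fingers shut, then look at the placed piece.

```bash
python3 -m handwheel '[{"travel":[0,0.1,0],"dr":[0,0,0]},{"travel":[0,0.2,-0.01],"dr":[0,0,0]},{"travel":[0,0.2,-0.01],"dr":[0,0,0]},{"travel":[0,0.2,-0.01],"dr":[0,0,0]},{"travel":[0,0.2,-0.01],"dr":[0,0,0]},{"travel":[0,0.2,-0.01],"dr":[0,0,0]},{"travel":[0,0.2,-0.01],"dr":[0,0,0]},{"travel":[0,0.2,-0.01],"dr":[0,0,0]},{"travel":[0,0.1,0],"dr":[0,0,0]},{"travel":[0,0,0],"dr":[0,0,0]}]' -1
python3 - <<'E'
from h import *
plan2([.546,.035,.118],-96)
a=snap('top','t8.png')[160:330,60:310];b=snap('side','s8.png')[120:290,210:400]
a=cv2.resize(a,None,fx=1.7,fy=1.7);b=cv2.resize(b,None,fx=1.9,fy=1.9)
h=max(a.shape[0],b.shape[0]);o=np.zeros((h,a.shape[1]+b.shape[1],3),np.uint8);o[:a.shape[0],:a.shape[1]]=a;o[:b.shape[0],a.shape[1]:]=b;cv2.imwrite('pics/c8.png',o[...,::-1]);print(o.shape)
E
```

```text
time_s: 14.5
eef_pos: [0.5337, 0.0091, 0.2111]
eef_rot: [0.001, 0.999, -0.05, -0.016]
wrist_force: [0.7, -0.6, -0.1]
opening: 0.002
pos [0.5337 0.0091 0.2111] jaw yaw deg -95.8 zaxis [-0.032 -0.001 -0.999] F [ 0.7 -0.6 -0.1] open 0.0 t 14.5
travel mm [ 12.6 -27.3  92.6] units [ 0.084 -0.182  0.618]
turn deg [0.24 1.81 0.22] units [0.008  0.0602 0.0075]
(323, 786, 3)
```

View pics/c8.png

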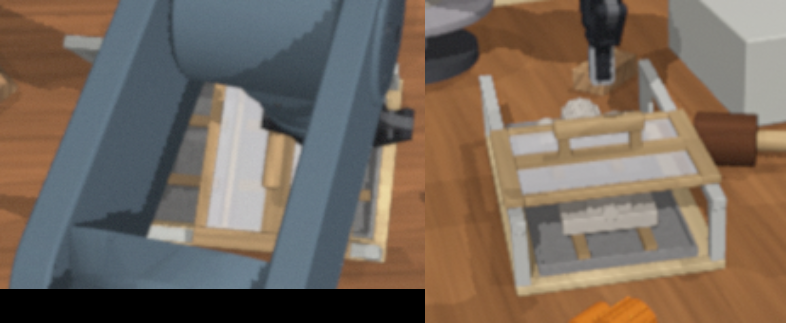

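```bash
python3 -m handwheel '[{"travel":[0.08,-0.1,0],"dr":[0,0.03,0]},{"travel":[0,-0.05,0.1],"dr":[0,0.02,0]},{"travel":[0,0,0.1],"dr":[0,0,0]},{"travel":[0,0,0.1],"dr":[0,0,0]},{"travel":[0,0,0.1],"dr":[0,0,0]},{"travel":[0,0,0.1],"dr":[0,0,0]},{"travel":[0,0,0],"dr":[0,0,0]},{"travel":[0,0,0],"dr":[0,0,0]}]' -1
python3 -c "from h import *;plan2([.546,.035,.118],-96)"
```

```text
time_s: 15.27
eef_pos: [0.5445, 0.0432, 0.127]
eef_rot: [-0.001, 0.999, -0.045, -0.006]
wrist_force: [0.5, -0.3, 0.3]
opening: -0.002
pos [0.5445 0.0432 0.127 ] jaw yaw deg -95.2 zaxis [-0.012  0.002 -1.   ] F [ 0.5 -0.3  0.3] open -0.0 t 15.2667
travel mm [2.4 8.1 9. ] units [0.016 0.054 0.06 ]
turn deg [-0.04  0.71  0.81] units [-0.0015  0.0236  0.027 ]
```

```bash
python3 -m handwheel '[{"travel":[0.016,0,0.04],"dr":[0,0.023,0.02]},{"travel":[0,0,0.02],"dr":[0,0,0]},{"travel":[0,-0.05,0],"dr":[0,0,0]},{"travel":[0,-0.08,0],"dr":[0,0,0]},{"travel":[0,-0.08,0],"dr":[0,0,0]},{"travel":[0,-0.08,0],"dr":[0,0,0]},{"travel":[0,-0.08,0],"dr":[0,0,0]}]' -1
python3 -c "from h import *;plan2([.571,.226,.118],-96)"
```

```text
time_s: 15.85
eef_pos: [0.5543, 0.1023, 0.1199]
eef_rot: [0.0, 0.999, -0.052, 0.002]
wrist_force: [0.3, -2.7, -0.7]
opening: 0.002
pos [0.5543 0.1023 0.1199] jaw yaw deg -95.9 zaxis [ 0.004 -0.001 -1.   ] F [ 0.3 -2.7 -0.7] open 0.0 t 15.85
travel mm [   3.8 -124.7    1.8] units [ 0.026 -0.832  0.012]
turn deg [ 0.03 -0.25  0.09] units [ 0.001  -0.0082  0.0031]
```

```bash
python3 -m handwheel '[{"travel":[0,-0.08,0],"dr":[0,0,0]},{"travel":[0,-0.08,0],"dr":[0,0,0]},{"travel":[0,-0.08,0],"dr":[0,0,0]},{"travel":[0,-0.08,0],"dr":[0,0,0]},{"travel":[0,-0.08,0],"dr":[0,0,0]},{"travel":[0,-0.07,0],"dr":[0,0,0]},{"travel":[0,-0.06,0],"dr":[0,0,0]},{"travel":[0,-0.05,0],"dr":[0,0,0]}]' -1
python3 -c "from h import *;plan2([.571,.23,.118],-96)"
```

```text
time_s: 16.52
eef_pos: [0.5646, 0.2008, 0.1205]
eef_rot: [0.001, 0.999, -0.05, 0.003]
wrist_force: [1.8, -2.1, -0.8]
opening: 0.0
pos [0.5646 0.2008 0.1205] jaw yaw deg -95.7 zaxis [ 0.007 -0.001 -1.   ] F [ 1.8 -2.1 -0.8] open 0.0 t 16.5167
travel mm [  3.4 -29.6   2.5] units [ 0.023 -0.198  0.016]
turn deg [ 0.04 -0.39  0.28] units [ 0.0014 -0.0129  0.0094]
```

```bash
python3 -m handwheel '[{"travel":[0,-0.05,0],"dr":[0,0,0]},{"travel":[0,-0.05,0],"dr":[0,0,0]},{"travel":[0,-0.05,0],"dr":[0,0,0]},{"travel":[0,-0.04,0],"dr":[0,0,0]}]' -1
python3 -c "from h import *;plan2([.571,.24,.118],-96)"
```

```text
time_s: 16.85
eef_pos: [0.5679, 0.2323, 0.1205]
eef_rot: [0.001, 0.999, -0.05, 0.003]
wrist_force: [0.7, -2.0, -0.7]
opening: 0.002
pos [0.5679 0.2323 0.1205] jaw yaw deg -95.7 zaxis [ 0.007 -0.002 -1.   ] F [ 0.7 -2.  -0.7] open 0.0 t 16.85
travel mm [ 2.3 -8.   2.5] units [ 0.015 -0.053  0.016]
turn deg [ 0.05 -0.39  0.27] units [ 0.0016 -0.0131  0.0091]
```

```bash
python3 -m handwheel '[{"travel":[0,-0.03,0],"dr":[0,0,0]},{"travel":[0,-0.03,0],"dr":[0,0,0]},{"travel":[0,-0.03,0],"dr":[0,0,0]}]' -1
python3 -m handwheel '[{"travel":[0,-0.03,0],"dr":[0,0,0]},{"travel":[0,-0.03,0],"dr":[0,0,0]},{"travel":[0,-0.03,0],"dr":[0,0,0]}]' -1
```

```text
time_s: 17.1
eef_pos: [0.5682, 0.2339, 0.1206]
eef_rot: [0.014, 0.999, -0.049, 0.0]
wrist_force: [-5.0, -20.3, 7.1]
opening: -0.001
time_s: 17.35
eef_pos: [0.568, 0.2335, 0.121]
eef_rot: [0.027, 0.998, -0.051, -0.004]
wrist_force: [-3.3, -18.8, 7.1]
opening: 0.0
```

```bash
python3 -m handwheel '[{"travel":[0,0.05,0],"dr":[0,0,0]},{"travel":[0,0.08,0],"dr":[0,0,0]},{"travel":[0,0.03,-0.1],"dr":[0,0,0]},{"travel":[0,0,-0.2],"dr":[0,0,0]},{"travel":[0,0,-0.2],"dr":[0,0,0]},{"travel":[0,0.1,-0.2],"dr":[0,0,0]},{"travel":[0,0.2,-0.1],"dr":[0,0,0]},{"travel":[0,0.25,0],"dr":[0,0,0]},{"travel":[0,0.25,0],"dr":[0,0,0]},{"travel":[0,0.25,0],"dr":[0,0,0]},{"travel":[0,0.25,0],"dr":[0,0,0]},{"travel":[0,0.25,0],"dr":[0,0,0]},{"travel":[0,0.25,0],"dr":[0,0,0]},{"travel":[0,0.25,0],"dr":[0,0,0]},{"travel":[0,0.25,0],"dr":[0,0,0]},{"travel":[0,0.1,0],"dr":[0,0,0]},{"travel":[0,0,0],"dr":[0,0,0]},{"travel":[0,0,0],"dr":[0,0,0]}]' -1
python3 - <<'E'
from h import *
a=snap('top','t9.png')[160:330,60:310];b=snap('side','s9.png')[120:290,210:400]
a=cv2.resize(a,None,fx=1.7,fy=1.7);b=cv2.resize(b,None,fx=1.9,fy=1.9)
h=max(a.shape[0],b.shape[0]);o=np.zeros((h,a.shape[1]+b.shape[1],3),np.uint8);o[:a.shape[0],:a.shape[1]]=a;o[:b.shape[0],a.shape[1]:]=b;cv2.imwrite('pics/c9.png',o[...,::-1])
E
```

```text
time_s: 18.85
eef_pos: [0.5261, -0.1574, 0.2667]
eef_rot: [0.021, 0.999, -0.05, -0.0]
wrist_force: [-0.3, 0.1, -0.1]
opening: -0.0
```

View pics/c9.png

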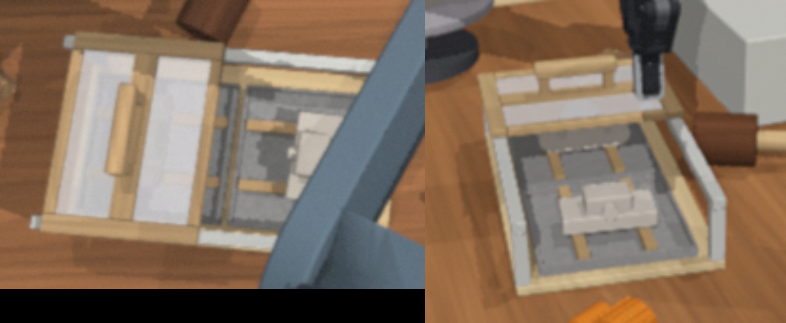

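Run:
```python
from h import *
H=[ray('top',x/1.7+60,y/1.7+160,.133) for x,y in((127,85),(116,174))];m=np.mean(H,0);print(m)
e=np.array([.1045,.9945]);print('stand y of cover',(m[:2]-[.562,.167])@e)
a=cv2.imread('pics/t9.png')[175:300,70:200];a=cv2.convertScaleAbs(a,alpha=1.6,beta=-110);cv2.imwrite('pics/c10.png',cv2.resize(a,None,fx=4,fy=4,interpolation=3))
```

```text
[0.56787304 0.25226742 0.133     ]
stand y of cover 0.08541217922532965
```

View pics/c10.png

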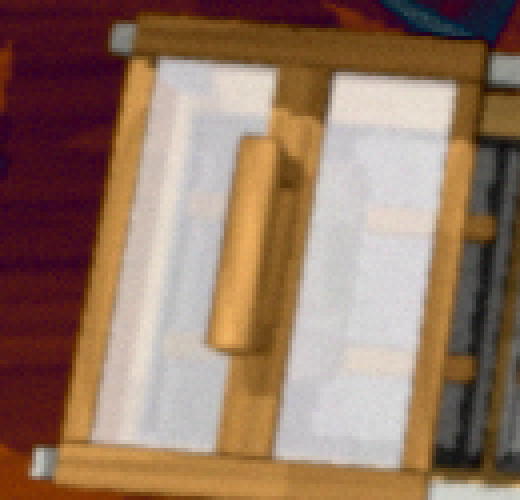

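```bash
python3 -c "from h import *;print(ctrl.hand_in())"
```

```text
the job is handed in; nothing more can be done
None
```

The shell piece lies released across both battens of the empty tray (the stand's +y one), with the dust cover slid fully over it. I handed the job in at about 19 s; no verdict is reported.

**Piece:** I gripped it by the shell's flat faces. At release the grip centre was about 5 mm (x) and 8–9 mm (y) from the tray centre I had measured, with the tool upright to 0.4°. When I felt for the battens, the set-down force peaked near 38 N, below the 80 N limit. The cover was over the dry piece, so it did not have to be moved first.

**Cover:** I pushed it by its handle with shut fingers until the force rose to about 20 N at the end stop. The last picture puts its middle 2 mm from the tray's middle along the rails.

**Other pieces:** The dry piece is visible in its tray in the last picture. I did not re-measure it, the finial or the stub.

**Less certain:** The final check of the piece under the pane was only by its faint outline, because of glare. It agrees with the pose at release, but I did not measure it there. Tool drift between rows tilted the held piece by about 6° high above the tray; I levelled it before lowering.

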